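# Turn a power module over with its carrier and load it against the presence switch

### The job

On the riser a metal power module lies face up in its black carrier. Turn the two over together, never letting them come apart, so that the module is face down with the carrier on top, and lay the pair lengthwise on the narrow bed of the test station, centred, square and pushed fully home against the back stop so that the pair's end holds the switch lever pressed. Let go, and leave the other things on the desk where they are.

Things in the scene. Friction and masses are not known exactly. Their poses are not given: they have to be found in the camera images.
- carrier_mid (a point): Middle of the whole loose pair (80 long, 34 mm high, about 0.5 kg; can stand on either end). x along the 80, y across, z out of the carrier's open top: up now, must end down. Black carrier: floor 16 thick, 40 wide, underside 17 mm below this point; end walls 7 thick, 14 mm above the floor; long sides open, ends alike. Side wings, 50 mm over both, 34 long, 11 high below the floor's top.
- module_mid (a point): Middle of the loose aluminium module, 64 x 40 x 18 mm; z out of its face with copper pads. It lies on the carrier's floor between the end walls, 1 mm play at each end, 4 mm proud of them, middle 8 mm above the pair's. Its wings (50 mm over both, 34 long, lowest 11 mm) meet the carrier's, flush: fingers closing across the 50 mm hold both pieces, at about 60 N; nothing else does.
- riser: Fixed aluminium riser on which the pair starts, lengthwise along its x. Origin under its centre, on the desk. Rail 80 long, 34 wide, top 22 mm above the desk (foot 110 x 42 x 5 mm): the pair's wings overhang it by 8 mm on each side, and fingertips can reach below them.
- stop (a point): Test station (fixed): middle of the back stop's flat face, level with the bed's top. x along the bed into the stop, z up. The bed, a rail 34 mm wide and 30 mm above the desk, runs 125 mm from the stop to -x over a base plate 100 wide, 8 mm high. Stop block: 90 wide, 16 mm above the bed. When home, the inverted pair's middle is 40 mm before and 17 mm above this point.
- lever (a joint): Sprung switch arm with a white roller tip, 20 to 32 mm above the bed, over the stop block, on an upright pin 32 mm to the stop's -y side, 10 mm behind its face. 0 rad: free, roller 46 mm from the pin and 18 mm out in front of the stop face; about 0.42 when the pair's end touches the stop. It pushes back under 1 N, less than the pair's friction on the bed, so the pair stays.
- mat_top (a point): Middle of the top of a thin black rubber mat (180 x 170 mm, 3 mm thick, fixed) between riser and station: clear space to stand things on.

How it is judged:
At the end, for the whole second after the job is handed in: The pair lies upside down on the station's bed (carrier on top, both level within 0.1 rad), module nested in the carrier, one end within 3.5 mm of the back stop, within 10 mm of the bed's centre line and 0.1 rad of its direction, the lever held at more than 0.35 rad, everything at rest (value of joint lever above 0.35 rad and angle between each of carrier_mid, module_mid's own z axis and vertical above 3.04 rad and distance between carrier_mid and module_mid below 0.012 m and x of carrier_mid in the frame of stop between -0.0435 and -0.035 m and y of carrier_mid in the frame of stop between -0.01 and 0.01 m and z of carrier_mid in the frame of stop between 0.013 and 0.021 m and angle between the x axis of carrier_mid and the x axis of stop, either way round below 0.1 rad and linear speed of each of carrier, module below 0.02 m/s); the robot touches nothing.
It fails at once if The module and its carrier came apart (middles more than 30 mm from one another) (distance between carrier_mid and module_mid above 0.03 m).
It fails at once if One of the other things on the desk was pushed more than 40 mm or knocked over (distance of any of meter, spool, driver, board, pens, flux, partsbox from where it was at the start of the episode above 0.04 m or angle between any of meter, spool, board, pens, flux, partsbox's own z axis and vertical above 0.6 rad).
It also fails if it takes over 61 s, if anything falls off the work surface, if the arm or the gripper's body presses on something with over 40 N, if the wrist force passes 120 N, or if a joint passes its speed limit or range.

### The arm

A 7-joint arm with a two-finger parallel gripper is mounted at the origin on the work surface. World frame = base frame: x ahead of the robot, y to its left, z up, the work surface at z = 0. Lengths are in m, angles in rad, forces in N, time in s.
With the tool pointing down it reaches from about 0.425 to 0.925 m from the base axis. Payload 6.8 kg.
Tool frame: the origin (TCP) lies on the front face of the gripper's body, between the roots of the fingers; the fingertips stand 73 mm ahead of it and the grasp point (between the pads) lies 54 mm ahead of it; z points along the fingers, y is the line along which they close (so a half turn about z gives the same grasp; the last joint's range is limited). The gripper opens to 85 mm and grips with 20 to 120 N. Pads are 22 mm wide; open, the fingers measure 114 mm over their backs; the gripper's body (76 mm by 85 mm) begins 54 mm behind the grasp point. The pads swing forward as they close: fully open they stand 13 mm farther back than shut.
Start: joints at [-0.108, 0.477, 0.022, 1.555, -0.011, 1.109, -0.083], TCP at [0.675, 0, 0.304] pointing down, gripper open.
Joint ranges: [-2.96, 2.96], [-0.34, 2.1], [-1.41, 1.46], [0.24, 2.44], [-1.37, 4.51], [0.17, 1.92], [-2.96, 2.96]. Speed limits (rad/s): [2.39, 2.39, 3.14, 3.14, 3.14, 3.14, 3.14].

### API

Orientations are given as a unit quaternion [w, x, y, z].
In Python, from station import bot, optics gives the robot as it stands.
- The arm moves only by the tool drive_tool, never from a script. Its argument "deltas" is a list of rows, each an object with "gripper": the closure in counts, from 0 (fully open) to 255 (shut); "offset": the shift along the tool's x, y, z in units of 1000 mm (1.0 is 1000 mm), a list of three; "angular": the turn, a rotation vector about the tool's x, y, z in units of 45 degrees (1.0 is 45 degrees), a list of three. In form: [{"gripper": gripper, "offset": [dx, dy, dz], "angular": [rx, ry, rz]}, ...]. A call has 1 to 5 rows; each row is the pose to reach, as a shift and turn from the pose commanded when the call began, along the tool's axes at that moment; what a row does not reach only later rows make up. A row lasts 1/10 s, in which the tool goes at most 50 mm and 8.59 degrees, less where a joint would pass 70% of its speed; a pose out of reach is approached as far as the arm can. A call with a number of a shift or a turn outside -1 to 1 is refused whole. A call with a gripper value outside its range is refused whole. The fingers move at their own pace and stop on an object; "grip_force" is the grip in N (left out, the last holds). Time passes only in rows, so rows that repeat a pose let the fingers close. It gives the time, the measured TCP pose, the force, the opening and the grip force at its end, in the units of the state.
- bot.get_obs(): the state, without advancing time (a new reading comes with each control period).
- optics.read_camera(name): name is "scene" or "side" or "wrist"; returns the picture (480x640x3 uint8, blue, green, red); there is no depth.
- optics.camera_model(name): a dict with "fx", "fy", "cx", "cy" (pixels), "cam_to_world" (4x4, takes a point from camera to world coordinates). Camera axes: x right, y up, looking along -z (the intrinsics and any distortion apply to the point x, -y, -z); pixel columns grow to the right and rows downward; lengths in m; the calibration is good to about 2 mm. A picture is of the moment at which its call begins: read the wrist's pose just before it. camera_model takes no time and is no camera call; for the wrist camera it gives the pose at the moment of the call.
- bot.hand_in(): hands the job in; it is judged then, once.
The state is a dict: "t": time; "q": joint angles; "joint_vel": joint speeds; "joint_torque": joint torques, N m; "eef_pos": TCP position; "tool_rot": TCP orientation; "contact_force": force on the tool from outside, world axes, zero at the start; "torque": the same for the moment, N m; "gripper_width": opening from 0.0 (shut) to 1.0 (fully open); "grasp_force": force on a finger pad.
Only numpy, scipy, OpenCV 4.12 (cv2) and the standard library are available. Lean on these libraries where they do the work, as an engineer would, in place of code of your own. Each camera call takes 0.05 s, during which the arm holds its last target. There are 200 camera calls.

## Working session

There is one attempt and no reset: what is moved stays moved. The work goes in short steps, Python scripts to look and compute and a tool call to move; the robot and the scene stay as the last step left them, time stands still between calls to the robot, and variables do not carry over. Pictures are saved under pics/ and viewed, at most 10 in all, crops included, and the job is handed in when it is done.

Besides the shell and the picture viewer there is one more tool, called after ">>>" by a JSON object that holds its "fn" and its "kwargs". drive_tool: Moves the arm, as the interface text tells. Its arguments: {"type":"object","properties":{"deltas":{"type":"array"},"grip_force":{"type":"number"}},"required":["deltas"]}

```bash
ls; mkdir -p pics; python3 - <<'E'
from station import bot, optics
import cv2
for n in ("scene","side"):
    cv2.imwrite(f"pics/{n}0.png",optics.read_camera(n))
    m=optics.camera_model(n); print(n,m)
print(bot.get_obs())
E
```

```text
pics
scene {'fx': 572.8088753008445, 'fy': 572.8088753008445, 'cx': 321.81501568743795, 'cy': 233.80056746216312, 'cam_to_world': array([[-0.28584528, -0.59302487,  0.75273765,  1.3799722 ],
       [ 0.95801299, -0.15845062,  0.23896551,  0.30216341],
       [-0.02244075,  0.78943961,  0.61341789,  0.7437412 ],
       [ 0.        ,  0.        ,  0.        ,  1.        ]])}
side {'fx': 487.55998977669594, 'fy': 487.55998977669594, 'cx': 317.11561662753763, 'cy': 246.2067125939082, 'cam_to_world': array([[-0.85335195,  0.35591619, -0.38093848,  0.28458101],
       [-0.52114072, -0.60232681,  0.60466086,  0.47707276],
       [-0.01424087,  0.71451107,  0.69947918,  0.54946558],
       [ 0.        ,  0.        ,  0.        ,  1.        ]])}
{'t': 0.1, 'q': array([-0.10810149,  0.47772208,  0.02236361,  1.5563228 , -0.01149531,
        1.10932029, -0.08310519]), 'joint_vel': array([ 0.0015444 , -0.0021839 ,  0.00069292, -0.00356761, -0.0016163 ,
        0.0011745 ,  0.00100818]), 'joint_torque': array([ 5.69385389e-03, -5.97765398e+01,  1.61440808e+00, -2.81952703e+01,
        1.29656185e-02,  5.02699884e-03, -1.13572563e-05]), 'eef_pos': array([ 6.74593543e-01, -1.39712524e-05,  3.03032721e-01]), 'tool_rot': array([-5.32226193e-04,  7.07106506e-01,  7.07106578e-01, -6.26454315e-04]), 'contact_force': array([0.61480291, 0.81544903, 0.1338128 ]), 'torque': array([-0.02047359,  0.05308951, -0.02302784]), 'grasp_force': 0.0, 'gripper_width': 1.002281610568003}
```

View pics/scene0.png

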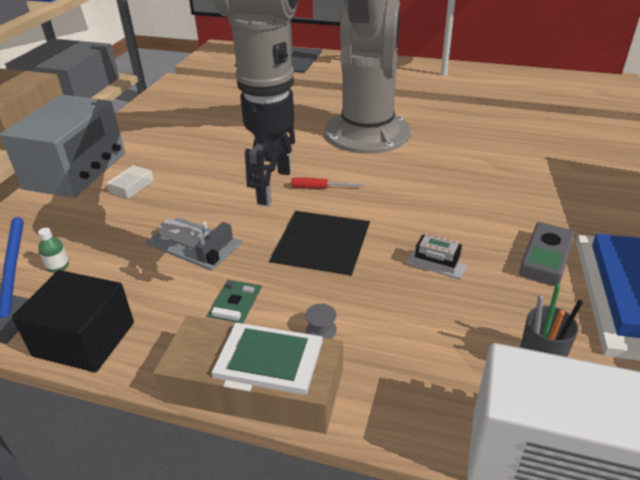

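View pics/side0.png

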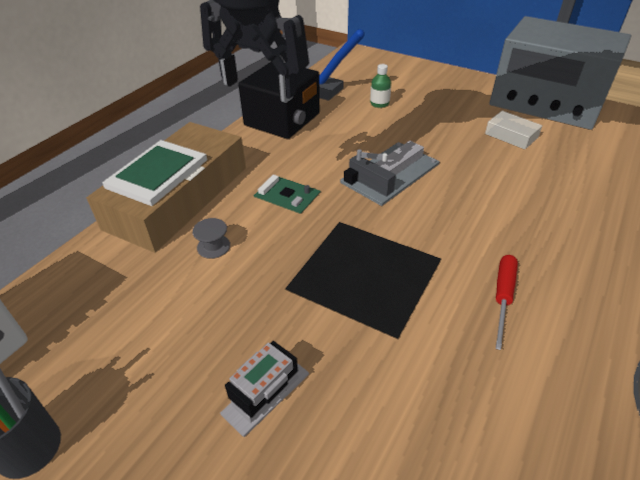

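Both pictures show the same layout. The pair on its riser is at scene (439,250) / side (262,375). The station is at scene (195,240) / side (390,170), with its stop block at the end nearer the camera. The mat lies between them. Next I'll enlarge these areas.

```bash
python3 - <<'E'
import cv2,numpy as np
a=cv2.imread("pics/scene0.png");b=cv2.imread("pics/side0.png")
def c(i,x,y,w=100,h=75): return cv2.resize(i[y:y+h,x:x+w],(400,300),interpolation=cv2.INTER_CUBIC)
cv2.imwrite("pics/z1.png",np.vstack([np.hstack([c(a,145,205),c(a,390,210)]),np.hstack([c(b,340,135),c(b,210,340,120,90)])]))
E
```

```text
(no output)
```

View pics/z1.png

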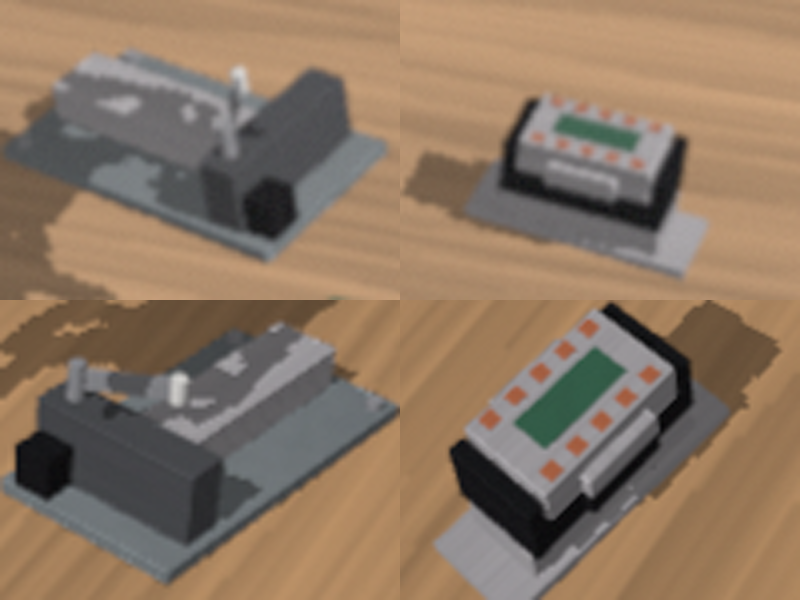

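The crops show the module face with its green label and orange pads, the stop block with the lever pin on the side near the scene camera, and the bed running left from the stop. I'll cast rays from these to get positions.

```bash
cat > h.py <<'E'
import numpy as np, cv2
def ray(m,uv,z):
    uv=np.atleast_2d(np.float64(uv)); T=m["cam_to_world"]
    d=np.c_[(uv[:,0]-m["cx"])/m["fx"],-(uv[:,1]-m["cy"])/m["fy"],-np.ones(len(uv))]@T[:3,:3].T
    o=T[:3,3]; return o+d*((z-o[2])/d[:,2])[:,None]
def proj(m,P):
    T=m["cam_to_world"]; c=(np.atleast_2d(P)-T[:3,3])@T[:3,:3]
    return np.c_[m["cx"]+m["fx"]*c[:,0]/-c[:,2], m["cy"]-m["fy"]*c[:,1]/-c[:,2]]
def fmt(P): return np.round(np.asarray(P)*1000,1).tolist()
E
python3 - <<'E'
from station import bot, optics
from h import *
np.set_printoptions(precision=4,suppress=True)
S=optics.camera_model("scene");D=optics.camera_model("side")
for n,m,win in(("scene",S,(395,215,480,280)),("side",D,(210,330,320,430))):
    i=cv2.imread(f"pics/{n}0.png"); hsv=cv2.cvtColor(i,cv2.COLOR_BGR2HSV)
    k=cv2.inRange(hsv,(40,80,40),(95,255,255)); w=np.zeros_like(k); w[win[1]:win[3],win[0]:win[2]]=255; k&=w
    p=np.argwhere(k)[:,::-1]; P=ray(m,p,0.056)[:,:2]; c=P.mean(0); ev,V=np.linalg.eigh(np.cov((P-c).T))
    print(n,len(p),"centre",fmt(c),"axis deg",np.degrees(np.arctan2(V[1,1],V[0,1])))
f=lambda q,o,s:np.float64(q)/s+np.float64(o)
print("scene mod corners",fmt(ray(S,f([[138,95],[275,128],[255,178],[118,147]],(390,210),4),.056)[:,:2]))
print("side mod corners",fmt(ray(D,f([[193,8],[268,72],[148,215],[65,125]],(210,340),10/3),.056)[:,:2]))
print("scene bed",fmt(ray(S,f([[58,88],[205,165],[92,55],[250,105]],(145,205),4),.030)[:,:2]))
print("side bed far R, near R, far L",fmt(ray(D,f([[333,50],[195,140],[275,23]],(340,135),4),.030)[:,:2]))
print("scene block top (near L,near R? ,far R, far L)",fmt(ray(S,f([[205,165],[243,178],[345,75],[310,70]],(145,205),4),.046)[:,:2]))
print("side block top L-out,R-out,R-in",fmt(ray(D,f([[38,98],[190,188],[222,160]],(340,135),4),.046)[:,:2]))
print("side plate",fmt(ray(D,f([[5,185],[168,277],[398,103]],(340,135),4),.008)[:,:2]))
for n,m,uv in(("scene",S,(320,242)),("side",D,(366,277))): print("mat",fmt(ray(m,uv,.003)))
print("TCP proj",proj(S,[.675,0,.304]),optics.camera_model("wrist"))
E
```

```text
scene 42 centre [505.3, 256.8] axis deg 81.76699234483125
side 374 centre [504.2, 256.2] axis deg 81.43083746732034
scene mod corners [[484.3, 227.3], [493.0, 293.8], [532.8, 288.8], [526.6, 224.2]]
side mod corners [[518.0, 222.3], [479.9, 230.5], [483.7, 295.5], [527.9, 283.5]]
scene bed [[569.4, -309.6], [607.4, -206.1], [538.6, -306.6], [556.7, -205.8]]
side bed far R, near R, far L [[533.4, -305.1], [558.6, -205.7], [566.8, -313.0]]
scene block top (near L,near R? ,far R, far L) [[624.8, -194.7], [629.0, -172.3], [539.5, -158.2], [540.2, -177.4]]
side block top L-out,R-out,R-in [[624.9, -178.3], [537.1, -152.2], [533.8, -177.2]]
side plate [[630.2, -159.0], [536.7, -137.1], [499.3, -311.1]]
mat [[498.5, 17.9, 3.0]]
mat [[484.5, 23.8, 3.0]]
TCP proj [[270.5508 155.8199]] {'fx': 345.0097196548595, 'fy': 345.0097196548595, 'cx': 323.67232267225273, 'cy': 237.66489280877317, 'cam_to_world': array([[ 1.    , -0.0006,  0.0007,  0.6751],
       [ 0.0004,  0.9558,  0.294 ,  0.0752],
       [-0.0009, -0.294 ,  0.9558,  0.3729],
       [ 0.    ,  0.    ,  0.    ,  1.    ]])}
```

```bash
cat >> h.py <<'E'
from scipy.spatial.transform import Rotation as Ro, Slerp
def pose(g,heading,tilt,back=0.0):
    """grasp point g, tool-x heading (deg), tilt>0: tool z leans toward +heading; returns TCP pos, R. back along tool z"""
    h,t=np.radians([heading,tilt]); p=np.array([np.cos(h),np.sin(h),0])
    tz=np.sin(t)*p-np.cos(t)*np.array([0,0,1.]); ty=np.array([np.sin(h),-np.cos(h),0]); tx=np.cross(ty,tz)
    return np.asarray(g)-(0.054+back)*tz, Ro.from_matrix(np.c_[tx,ty,tz])
def meas(o):
    q=o["tool_rot"]; return np.array(o["eef_pos"]),Ro.from_quat([q[1],q[2],q[3],q[0]])
def plan(cur,targets):
    p,R=cur
    for k,(P,Q) in enumerate(targets):
        n=int(max(np.ceil(np.linalg.norm(P-p)/.24),np.ceil(np.degrees((R.inv()*Q).magnitude())/41),1))
        p0,sl=p,Slerp([0,1],Ro.concatenate([R,Q]))
        for i in range(1,n+1):
            Pi,Qi=p0+(P-p0)*i/n,sl(i/n)
            off=np.round(R.inv().apply(Pi-p),3); a=np.round((R.inv()*Qi).as_rotvec()/(np.pi/4),3)
            rows=int(np.ceil(max(np.linalg.norm(off)/.05,np.linalg.norm(a)*45/8.5)))
            print(k,"off",off.tolist(),"ang",a.tolist(),"rows",rows,"->",fmt(Pi))
            p=p+R.apply(off); R=R*Ro.from_rotvec(a*np.pi/4)
def state(o):
    p,R=meas(o); print("t",round(o["t"],2),"tcp",fmt(p),"grasp",fmt(p+R.apply([0,0,.054])),"tz",np.round(R.as_matrix()[:,2],3),"tx",np.round(R.as_matrix()[:,0],3),"q",np.round(o["q"],2),"F",np.round(o["contact_force"],1),"w",round(o["gripper_width"],3),"gf",round(o["grasp_force"],1))
E
python3 - <<'E'
from station import bot
from h import *
o=bot.get_obs(); state(o)
plan(meas(o),[pose([.505,.2565,.038],81.6,-40,.09)])
E
```

```text
t 0.1 tcp [674.6, -0.0, 303.0] grasp [674.5, -0.0, 249.0] tz [-0.002 -0.    -1.   ] tx [-0.  1. -0.] q [-0.11  0.48  0.02  1.56 -0.01  1.11 -0.08] F [0.6 0.8 0.1] w 1.002 gf 0.0
0 off [0.174, -0.078, 0.077] ang [0.032, -0.443, 0.09] rows 5 -> [596.6, 174.0, 225.7]
0 off [0.185, -0.089, 0.017] ang [0.031, -0.444, 0.09] rows 5 -> [518.5, 348.1, 148.3]
```

>>> {"fn": "drive_tool", "kwargs": {"deltas": [{"gripper": 0,"offset": [0.174,-0.078,0.077],"angular": [0.032,-0.443,0.09]},{"gripper": 0,"offset": [0.174,-0.078,0.077],"angular": [0.032,-0.443,0.09]},{"gripper": 0,"offset": [0.174,-0.078,0.077],"angular": [0.032,-0.443,0.09]},{"gripper": 0,"offset": [0.174,-0.078,0.077],"angular": [0.032,-0.443,0.09]},{"gripper": 0,"offset": [0.174,-0.078,0.077],"angular": [0.032,-0.443,0.09]}], "grip_force": 60}}

```text
t: 0.6
eef_pos: [0.5925, 0.1827, 0.2232]
tool_rot: [0.111, 0.717, 0.676, -0.132]
contact_force: [0.4, 0.3, -0.6]
gripper_width: 1.0
grasp_force: 0.0
```

>>> {"fn": "drive_tool", "kwargs": {"deltas": [{"gripper": 0,"offset": [0.185,-0.089,0.017],"angular": [0.031,-0.444,0.09]},{"gripper": 0,"offset": [0.185,-0.089,0.017],"angular": [0.031,-0.444,0.09]},{"gripper": 0,"offset": [0.185,-0.089,0.017],"angular": [0.031,-0.444,0.09]},{"gripper": 0,"offset": [0.185,-0.089,0.017],"angular": [0.031,-0.444,0.09]},{"gripper": 0,"offset": [0.185,-0.089,0.017],"angular": [0.031,-0.444,0.09]}]}}

```text
t: 1.1
eef_pos: [0.5143, 0.3554, 0.1446]
tool_rot: [0.222, 0.708, 0.618, -0.259]
contact_force: [-1.1, 0.4, -0.4]
gripper_width: 1.006
grasp_force: 0.0
```

```bash
python3 - <<'E'
from station import bot,optics
from h import *
o=bot.get_obs(); state(o)
m=optics.camera_model("wrist"); i=optics.read_camera("wrist"); cv2.imwrite("pics/w1.png",i)
k=cv2.inRange(cv2.cvtColor(i,cv2.COLOR_BGR2HSV),(40,80,40),(95,255,255))
n,l,st,c=cv2.connectedComponentsWithStats(k)
for j in range(1,n):
    if st[j,4]>80:
        P=ray(m,np.argwhere(l==j)[:,::-1],.056)[:,:2]; cc=P.mean(0); e,V=np.linalg.eigh(np.cov((P-cc).T))
        print(st[j,4],c[j].round(),fmt(cc),np.degrees(np.arctan2(V[1,1],V[0,1])))
print(proj(m,[.505,.2565,.056]))
E
```

```text
t 1.1 tcp [514.3, 355.4, 144.6] grasp [509.3, 321.1, 103.1] tz [-0.092 -0.635 -0.767] tx [ 0.101  0.76  -0.642] q [-0.91  0.82  0.1   1.5   0.3   1.43 -1.09] F [-1.1  0.4 -0.4] w 1.006 gf 0.0
643 [333. 285.] [506.7, 257.4] 81.43100349821455
366 [507. 340.] [651.6, 120.9] 106.81768996768452
[[330.33511859 286.44416277]]
```

View pics/w1.png

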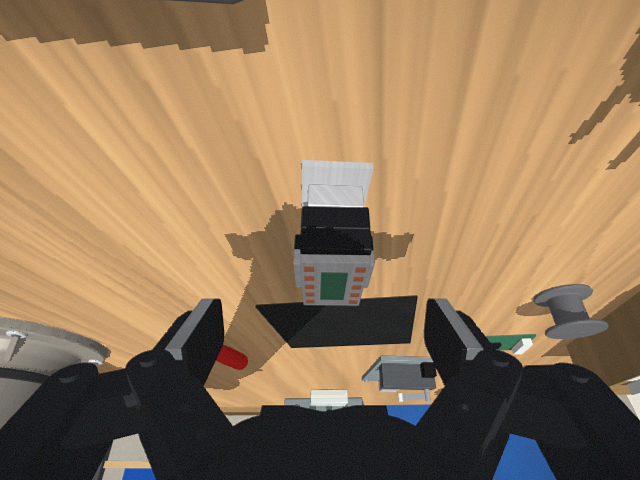

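The wrist view shows the pair centred between the open fingers, with the label at (333,285), which gives about (506,257) mm. The axis is 81.5°, in agreement with the fixed cameras. Next is the approach.

```bash
python3 - <<'E'
from station import bot
from h import *
o=bot.get_obs(); state(o)
plan(meas(o),[pose([.506,.257,.038],81.5,-40,.03),pose([.506,.257,.038],81.5,-40,-.003)])
E
```

```text
t 1.15 tcp [516.2, 352.8, 145.9] grasp [511.3, 318.5, 104.5] tz [-0.092 -0.636 -0.766] tx [ 0.104  0.759 -0.643] q [-0.91  0.82  0.1   1.5   0.31  1.43 -1.09] F [-0.4  1.   0.2] w 1.0 gf 0.0
0 off [-0.004, 0.004, 0.061] ang [0.004, -0.0, 0.011] rows 2 -> [514.0, 310.4, 102.3]
1 off [-0.0, -0.0, 0.033] ang [0.0, -0.0, 0.0] rows 1 -> [510.8, 289.4, 77.1]
```

>>> {"fn": "drive_tool", "kwargs": {"deltas": [{"gripper": 0,"offset": [0,0.002,0.03],"angular": [0,0,0]},{"gripper": 0,"offset": [0,0.002,0.06],"angular": [0,0,0]},{"gripper": 0,"offset": [0,0.002,0.06],"angular": [0,0,0]},{"gripper": 0,"offset": [0,0.002,0.06],"angular": [0,0,0]}]}}

```text
t: 1.55
eef_pos: [0.5171, 0.3081, 0.1036]
tool_rot: [0.224, 0.712, 0.613, -0.259]
contact_force: [0.2, 0.5, 0.2]
gripper_width: 1.003
grasp_force: 0.0
```

```bash
python3 - <<'E'
from station import bot
from h import *
o=bot.get_obs(); state(o)
plan(meas(o),[pose([.506,.257,.038],81.5,-40,-.003)])
E
```

```text
t 1.55 tcp [517.1, 308.1, 103.6] grasp [512.0, 273.8, 62.2] tz [-0.094 -0.636 -0.766] tx [ 0.115  0.757 -0.643] q [-0.88  0.84  0.11  1.59  0.33  1.31 -1.11] F [0.2 0.5 0.2] w 1.003 gf 0.0
0 off [0.002, -0.003, 0.033] ang [0.002, 0.001, -0.003] rows 1 -> [510.8, 289.4, 77.1]
```

>>> {"fn": "drive_tool", "kwargs": {"deltas": [{"gripper": 0,"offset": [0.002,-0.003,0.017],"angular": [0,0,0]},{"gripper": 0,"offset": [0.002,-0.003,0.033],"angular": [0,0,0]},{"gripper": 0,"offset": [0.002,-0.003,0.033],"angular": [0,0,0]},{"gripper": 0,"offset": [0.002,-0.003,0.033],"angular": [0,0,0]}]}}

```text
t: 1.95
eef_pos: [0.5111, 0.2915, 0.0775]
tool_rot: [0.224, 0.712, 0.614, -0.257]
contact_force: [-0.5, 0.5, 0.2]
gripper_width: 1.0
grasp_force: 0.0
```

>>> {"fn": "drive_tool", "kwargs": {"deltas": [{"gripper": 60,"offset": [0,0,0],"angular": [0,0,0]},{"gripper": 120,"offset": [0,0,0],"angular": [0,0,0]},{"gripper": 255,"offset": [0,0,0],"angular": [0,0,0]},{"gripper": 255,"offset": [0,0,0],"angular": [0,0,0]},{"gripper": 255,"offset": [0,0,0],"angular": [0,0,0]}], "grip_force": 60}}

```text
t: 2.45
eef_pos: [0.5108, 0.2917, 0.0772]
tool_rot: [0.224, 0.712, 0.614, -0.257]
contact_force: [1.0, 3.2, 5.5]
gripper_width: 0.578
grasp_force: 63.2
```

>>> {"fn": "drive_tool", "kwargs": {"deltas": [{"gripper": 255,"offset": [0,0,0],"angular": [0,0,0]},{"gripper": 255,"offset": [0,0,0],"angular": [0,0,0]}], "grip_force": 65}}

```text
t: 2.65
eef_pos: [0.5108, 0.2917, 0.0772]
tool_rot: [0.224, 0.712, 0.614, -0.257]
contact_force: [1.2, 2.2, 7.1]
gripper_width: 0.578
grasp_force: 65.9
```

```bash
python3 - <<'E'
from station import bot,optics
from h import *
o=bot.get_obs(); state(o)
i=optics.read_camera("side"); cv2.imwrite("pics/s2.png",cv2.resize(i[250:480,130:430],(720,552)))
E
```

```text
t 2.65 tcp [510.8, 291.7, 77.2] grasp [505.9, 257.5, 35.7] tz [-0.091 -0.635 -0.767] tx [ 0.113  0.759 -0.641] q [-0.87  0.85  0.11  1.64  0.34  1.25 -1.12] F [1.2 2.2 7.1] w 0.578 gf 65.9
```

View pics/s2.png

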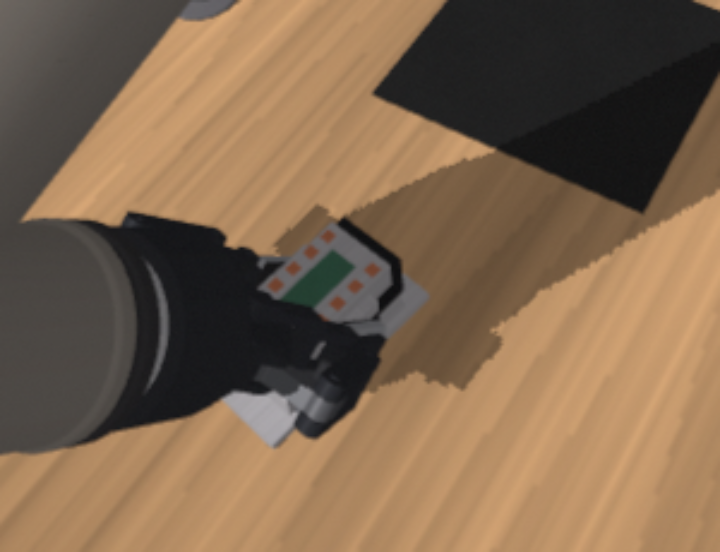

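The pair is gripped: the opening is 49 mm at 66 N, and the view shows it between the fingers, still seated on the riser. I'll lift it and roll it over towards the mat.

```bash
python3 - <<'E'
from station import bot
from h import *
o=bot.get_obs(); p,R=meas(o)
h=np.radians(81.5);x=[np.cos(h),np.sin(h),0];Rp=Ro.from_matrix(np.c_[x,[-x[1],x[0],0],[0,0,1]])
rel=R.inv().apply(np.array([.506,.257,.039])-p); relR=R.inv()*Rp
np.savez("rel.npz",p=rel,R=relR.as_quat()); print(fmt(rel))
plan((p,R),[(p+[0,0,.07],R),pose([.50,.13,.18],80,5),pose([.50,.02,.11],78,50)])
E
```

```text
[-2.4, 0.2, 51.8]
0 off [-0.045, 0.0, -0.054] ang [0.0, 0.0, 0.0] rows 2 -> [510.8, 291.7, 147.1]
1 off [-0.092, 0.007, 0.02] ang [0.007, 0.499, 0.017] rows 3 -> [504.9, 208.6, 190.6]
1 off [-0.092, 0.007, -0.016] ang [0.008, 0.498, 0.018] rows 3 -> [499.2, 125.4, 233.8]
2 off [-0.076, 0.009, 0.038] ang [-0.011, 0.5, 0.02] rows 3 -> [495.1, 52.4, 189.3]
2 off [-0.085, 0.01, 0.006] ang [-0.01, 0.5, 0.02] rows 3 -> [491.4, -20.5, 144.7]
```

>>> {"fn": "drive_tool", "kwargs": {"deltas": [{"gripper": 255,"offset": [-0.012,0,-0.014],"angular": [0,0,0]},{"gripper": 255,"offset": [-0.028,0,-0.034],"angular": [0,0,0]},{"gripper": 255,"offset": [-0.045,0,-0.054],"angular": [0,0,0]},{"gripper": 255,"offset": [-0.045,0,-0.054],"angular": [0,0,0]}]}}

```text
t: 3.1
eef_pos: [0.5115, 0.2916, 0.1501]
tool_rot: [0.224, 0.713, 0.614, -0.256]
contact_force: [-0.1, 1.2, -3.6]
gripper_width: 0.572
grasp_force: 68.5
```

>>> {"fn": "drive_tool", "kwargs": {"deltas": [{"gripper": 255,"offset": [-0.023,0.002,0.005],"angular": [0.002,0.125,0.004]},{"gripper": 255,"offset": [-0.046,0.004,0.01],"angular": [0.004,0.25,0.008]},{"gripper": 255,"offset": [-0.069,0.005,0.015],"angular": [0.005,0.374,0.013]},{"gripper": 255,"offset": [-0.092,0.007,0.02],"angular": [0.007,0.499,0.017]}]}}

```text
t: 3.5
eef_pos: [0.504, 0.2065, 0.1901]
tool_rot: [0.099, 0.753, 0.64, -0.114]
contact_force: [0.1, -0.1, -4.0]
gripper_width: 0.576
grasp_force: 68.4
```

>>> {"fn": "drive_tool", "kwargs": {"deltas": [{"gripper": 255,"offset": [-0.023,0.002,-0.004],"angular": [0.002,0.125,0.004]},{"gripper": 255,"offset": [-0.046,0.004,-0.008],"angular": [0.004,0.25,0.009]},{"gripper": 255,"offset": [-0.069,0.005,-0.012],"angular": [0.006,0.374,0.013]},{"gripper": 255,"offset": [-0.092,0.007,-0.016],"angular": [0.008,0.498,0.018]}]}}

```text
t: 3.9
eef_pos: [0.4971, 0.1232, 0.2332]
tool_rot: [-0.029, 0.766, 0.642, 0.033]
contact_force: [-1.2, 0.2, -4.3]
gripper_width: 0.575
grasp_force: 68.4
```

>>> {"fn": "drive_tool", "kwargs": {"deltas": [{"gripper": 255,"offset": [-0.019,0.002,0.009],"angular": [-0.003,0.125,0.005]},{"gripper": 255,"offset": [-0.038,0.004,0.019],"angular": [-0.005,0.25,0.01]},{"gripper": 255,"offset": [-0.057,0.007,0.028],"angular": [-0.008,0.375,0.015]},{"gripper": 255,"offset": [-0.076,0.009,0.038],"angular": [-0.011,0.5,0.02]}]}}

```text
t: 4.3
eef_pos: [0.4936, 0.0505, 0.1884]
tool_rot: [-0.15, 0.75, 0.617, 0.185]
contact_force: [-0.2, -0.7, -3.7]
gripper_width: 0.571
grasp_force: 68.4
```

>>> {"fn": "drive_tool", "kwargs": {"deltas": [{"gripper": 255,"offset": [-0.021,0.002,0.002],"angular": [-0.003,0.125,0.005]},{"gripper": 255,"offset": [-0.042,0.005,0.003],"angular": [-0.005,0.25,0.01]},{"gripper": 255,"offset": [-0.064,0.007,0.005],"angular": [-0.008,0.375,0.015]},{"gripper": 255,"offset": [-0.085,0.01,0.006],"angular": [-0.01,0.5,0.02]},{"gripper": 255,"offset": [-0.085,0.01,0.006],"angular": [-0.01,0.5,0.02]}]}}

```text
t: 4.8
eef_pos: [0.4889, -0.0274, 0.1405]
tool_rot: [-0.266, 0.709, 0.566, 0.327]
contact_force: [-1.5, -0.6, -4.9]
gripper_width: 0.578
grasp_force: 68.7
```

```bash
cat >> h.py <<'E'
def pairnow(o):
    r=np.load("rel.npz"); p,R=meas(o); return p+R.apply(r["p"]), R*Ro.from_quat(r["R"])
def tcp_for(M,Rp):
    r=np.load("rel.npz"); R=Rp*Ro.from_quat(r["R"]).inv(); return np.asarray(M)-R.apply(r["p"]),R
E
python3 - <<'E'
from station import bot,optics
from h import *
o=bot.get_obs(); state(o); M,Rp=pairnow(o); print(fmt(M),Rp.as_matrix().round(3))
h=np.radians(78); z=-np.array([np.cos(h),np.sin(h),0]); x=np.array([0,0,1.]); Q=Ro.from_matrix(np.c_[x,np.cross(z,x),z])
plan(meas(o),[tcp_for([.50,.02,.053],Q),tcp_for([.50,.02,.043],Q)])
a=optics.read_camera("side");b=optics.read_camera("scene"); cv2.imwrite("pics/s3.png",np.hstack([cv2.resize(a[150:350,260:460],(400,400)),cv2.resize(b[130:330,210:410],(400,400))]))
E
```

```text
t 4.8 tcp [488.9, -27.4, 140.5] grasp [497.6, 13.0, 105.6] tz [ 0.162  0.747 -0.645] tx [0.146 0.628 0.764] q [ 0.62  0.62 -0.36  2.11 -0.98  0.83  0.91] F [-1.5 -0.6 -4.9] w 0.578 gf 68.7
[497.1, 9.7, 105.2] [[ 0.01  -0.976 -0.216]
 [ 0.003  0.216 -0.976]
 [ 1.     0.01   0.005]]
0 off [-0.033, 0.001, 0.042] ang [-0.0, 0.006, -0.016] rows 2 -> [491.7, -17.2, 88.1]
1 off [-0.008, -0.0, 0.006] ang [-0.0, 0.0, 0.0] rows 1 -> [491.7, -17.2, 78.1]
```

View pics/s3.png

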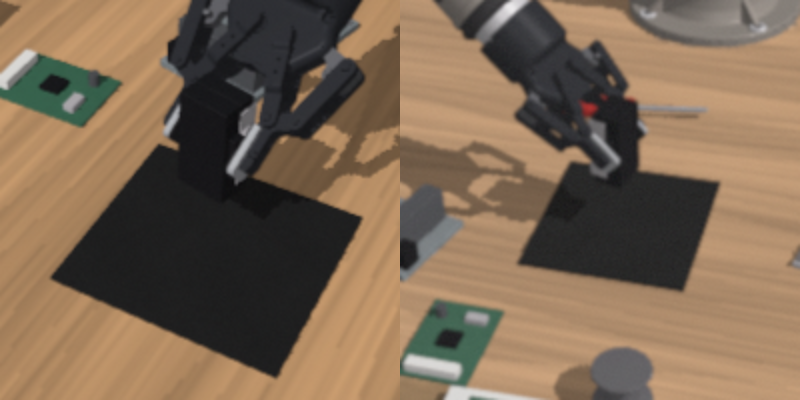

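The pair stands upright in the fingers above the mat and is still together. Next I'll lower it.

>>> {"fn": "drive_tool", "kwargs": {"deltas": [{"gripper": 255,"offset": [-0.013,0,0.016],"angular": [0,0.003,-0.008]},{"gripper": 255,"offset": [-0.026,0.001,0.031],"angular": [0,0.006,-0.016]},{"gripper": 255,"offset": [-0.038,0.001,0.046],"angular": [0,0.006,-0.016]},{"gripper": 255,"offset": [-0.038,0.001,0.046],"angular": [0,0.006,-0.016]},{"gripper": 255,"offset": [-0.038,0.001,0.046],"angular": [0,0.006,-0.016]}]}}

```text
t: 5.4
eef_pos: [0.4936, -0.0103, 0.0867]
tool_rot: [-0.265, 0.7, 0.575, 0.331]
contact_force: [0.0, -0.3, -3.7]
gripper_width: 0.575
grasp_force: 68.5
```

```bash
python3 - <<'E'
from station import bot
from h import *
o=bot.get_obs(); state(o); M,Rp=pairnow(o); print(fmt(M),Rp.as_matrix().round(3))
h=np.radians(78); z=-np.array([np.cos(h),np.sin(h),0]); x=np.array([0,0,1.]); Q=Ro.from_matrix(np.c_[x,np.cross(z,x),z])
plan(meas(o),[tcp_for([M[0],M[1],.043],Q)])
E
```

```text
t 5.4 tcp [493.6, -10.3, 86.7] grasp [502.1, 30.3, 52.1] tz [ 0.158  0.751 -0.641] tx [0.121 0.629 0.768] q [ 0.61  0.73 -0.39  2.11 -1.03  0.74  1.03] F [ 0.  -0.3 -3.7] w 0.575 gf 68.5
[501.6, 27.1, 51.6] [[-0.006 -0.981 -0.196]
 [ 0.     0.196 -0.981]
 [ 1.    -0.006 -0.001]]
0 off [-0.007, -0.0, 0.006] ang [-0.007, -0.001, 0.016] rows 1 -> [493.3, -10.2, 78.1]
```

>>> {"fn": "drive_tool", "kwargs": {"deltas": [{"gripper": 255,"offset": [-0.003,0,0.002],"angular": [-0.007,0,0]},{"gripper": 255,"offset": [-0.005,0,0.004],"angular": [-0.007,0,0]},{"gripper": 255,"offset": [-0.006,0,0.005],"angular": [-0.007,0,0]},{"gripper": 255,"offset": [-0.006,0,0.005],"angular": [-0.007,0,0]}]}}

```text
t: 5.8
eef_pos: [0.4939, -0.0117, 0.079]
tool_rot: [-0.263, 0.701, 0.573, 0.333]
contact_force: [-1.5, -2.8, 3.1]
gripper_width: 0.576
grasp_force: 69.6
```

>>> {"fn": "drive_tool", "kwargs": {"deltas": [{"gripper": 255,"offset": [-0.0008,0,0.0006],"angular": [0,0,0]},{"gripper": 255,"offset": [-0.0008,0,0.0006],"angular": [0,0,0]}]}}

```text
t: 6.0
eef_pos: [0.4939, -0.0117, 0.0789]
tool_rot: [-0.264, 0.701, 0.573, 0.334]
contact_force: [-4.5, -7.0, 14.6]
gripper_width: 0.575
grasp_force: 70.8
```

```bash
python3 - <<'E'
from station import bot
from h import *
o=bot.get_obs(); state(o); M,Rp=pairnow(o); print(fmt(M),Rp.as_matrix().round(3))
E
```

```text
t 6.0 tcp [493.9, -11.7, 78.9] grasp [502.9, 28.9, 44.4] tz [ 0.166  0.752 -0.638] tx [0.121 0.627 0.77 ] q [ 0.62  0.75 -0.39  2.11 -1.04  0.72  1.05] F [-4.5 -7.  14.6] w 0.575 gf 70.8
[502.4, 25.6, 43.9] [[-0.011 -0.979 -0.202]
 [-0.002  0.202 -0.979]
 [ 1.    -0.011 -0.004]]
```

>>> {"fn": "drive_tool", "kwargs": {"deltas": [{"gripper": 255,"offset": [0.0006,0,-0.0006],"angular": [0,0,0]},{"gripper": 255,"offset": [0.0006,0,-0.0006],"angular": [0,0,0]},{"gripper": 100,"offset": [0.0006,0,-0.0006],"angular": [0,0,0]},{"gripper": 80,"offset": [0.0006,0,-0.0006],"angular": [0,0,0]},{"gripper": 40,"offset": [0.0006,0,-0.0006],"angular": [0,0,0]}]}}

```text
t: 6.5
eef_pos: [0.4938, -0.0113, 0.078]
tool_rot: [-0.263, 0.701, 0.573, 0.333]
contact_force: [-0.8, 0.0, -0.8]
gripper_width: 0.832
grasp_force: 0.0
```

>>> {"fn": "drive_tool", "kwargs": {"deltas": [{"gripper": 0,"offset": [0,0,0],"angular": [0,0,0]},{"gripper": 0,"offset": [0,0,0],"angular": [0,0,0]},{"gripper": 0,"offset": [0,0,0],"angular": [0,0,0]}]}}

```text
t: 6.8
eef_pos: [0.4937, -0.0114, 0.0779]
tool_rot: [-0.263, 0.701, 0.573, 0.332]
contact_force: [0.5, -1.4, 0.2]
gripper_width: 1.0
grasp_force: 0.0
```

```bash
python3 - <<'E'
from station import bot
from h import *
o=bot.get_obs(); state(o); M,Rp=pairnow(o); print(fmt(M))
c=[.5025,.026,.043]
plan(meas(o),[pose(c,78,50,.09),pose([.5025,.03,.22],78,-5,0), pose([.5025,.026,.043],78,-45,.10)])
E
```

```text
t 6.8 tcp [493.7, -11.4, 77.9] grasp [502.5, 29.1, 43.3] tz [ 0.165  0.75  -0.641] tx [0.122 0.629 0.768] q [ 0.62  0.75 -0.39  2.11 -1.04  0.72  1.05] F [ 0.5 -1.4  0.2] w 1.0 gf 0.0
[502.1, 25.8, 42.9]
0 off [-0.002, 0.001, -0.092] ang [0.007, -0.004, 0.014] rows 2 -> [479.6, -81.9, 135.6]
1 off [0.091, -0.0, 0.001] ang [-0.0, -0.611, 0.0] rows 4 -> [491.4, -23.7, 204.6]
1 off [0.082, -0.0, -0.041] ang [-0.0, -0.611, 0.001] rows 4 -> [503.5, 34.6, 273.8]
2 off [0.11, 0.0, 0.113] ang [-0.0, -0.889, -0.0] rows 5 -> [525.1, 132.5, 151.9]
```

>>> {"fn": "drive_tool", "kwargs": {"deltas": [{"gripper": 0,"offset": [0,0,-0.02],"angular": [0,0,0]},{"gripper": 0,"offset": [0,0,-0.055],"angular": [0,0,0]},{"gripper": 0,"offset": [0,0,-0.092],"angular": [0,0,0]},{"gripper": 0,"offset": [0,0,-0.092],"angular": [0,0,0]}]}}

```text
t: 7.2
eef_pos: [0.4795, -0.0851, 0.1386]
tool_rot: [-0.259, 0.703, 0.572, 0.333]
contact_force: [0.6, -0.4, 0.2]
gripper_width: 0.999
grasp_force: 0.0
```

>>> {"fn": "drive_tool", "kwargs": {"deltas": [{"gripper": 0,"offset": [0.091,0,0.001],"angular": [0,-0.611,0]},{"gripper": 0,"offset": [0.091,0,0.001],"angular": [0,-0.611,0]},{"gripper": 0,"offset": [0.091,0,0.001],"angular": [0,-0.611,0]},{"gripper": 0,"offset": [0.091,0,0.001],"angular": [0,-0.611,0]}]}}

```text
t: 7.6
eef_pos: [0.4911, -0.0185, 0.2084]
tool_rot: [-0.117, 0.758, 0.623, 0.156]
contact_force: [0.3, 0.3, -0.4]
gripper_width: 1.0
grasp_force: 0.0
```

>>> {"fn": "drive_tool", "kwargs": {"deltas": [{"gripper": 0,"offset": [0.082,0,-0.041],"angular": [0,-0.611,0]},{"gripper": 0,"offset": [0.082,0,-0.041],"angular": [0,-0.611,0]},{"gripper": 0,"offset": [0.082,0,-0.041],"angular": [0,-0.611,0]},{"gripper": 0,"offset": [0.082,0,-0.041],"angular": [0,-0.611,0]}]}}

```text
t: 8.0
eef_pos: [0.5028, 0.0395, 0.2784]
tool_rot: [0.035, 0.774, 0.631, -0.027]
contact_force: [-0.1, 0.8, -0.4]
gripper_width: 0.999
grasp_force: 0.0
```

>>> {"fn": "drive_tool", "kwargs": {"deltas": [{"gripper": 0,"offset": [0.11,0,0.113],"angular": [0,-0.889,0]},{"gripper": 0,"offset": [0.11,0,0.113],"angular": [0,-0.889,0]},{"gripper": 0,"offset": [0.11,0,0.113],"angular": [0,-0.889,0]},{"gripper": 0,"offset": [0.11,0,0.113],"angular": [0,-0.889,0]},{"gripper": 0,"offset": [0.11,0,0.113],"angular": [0,-0.889,0]}]}}

```text
t: 8.5
eef_pos: [0.5215, 0.1379, 0.1504]
tool_rot: [0.246, 0.715, 0.584, -0.295]
contact_force: [-0.6, 0.0, 0.2]
gripper_width: 1.0
grasp_force: 0.0
```

```bash
python3 - <<'E'
from station import bot,optics
from h import *
w=optics.read_camera("wrist");a=optics.read_camera("side"); b=optics.read_camera("scene")
o=bot.get_obs(); state(o)
plan(meas(o),[pose([.5025,.026,.043],78,-45,.03)])
cv2.imwrite("pics/s4.png",np.hstack([cv2.resize(np.vstack([a[180:330,270:470],b[150:300,230:430]]),(400,600)),cv2.resize(w[:,160:480],(400,600))]))
cv2.imwrite("pics/w4.png",w)
E
```

```text
t 8.65 tcp [522.3, 135.4, 151.9] grasp [515.0, 98.1, 113.6] tz [-0.136 -0.692 -0.709] tx [ 0.15   0.694 -0.705] q [-0.65  0.69  0.05  1.79  0.51  1.3  -1.1 ] F [-0.1  0.   0.2] w 1.0 gf 0.0
0 off [-0.002, 0.003, 0.072] ang [0.014, -0.004, -0.003] rows 2 -> [514.8, 84.1, 102.4]
```

View pics/s4.png

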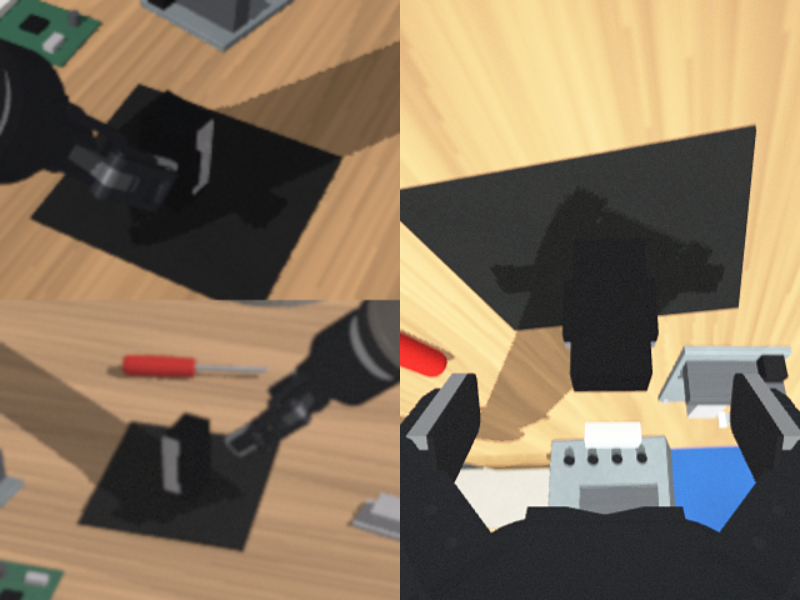

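The pair stands on the mat with the module still nested. The wrist view shows it centred between the fingers. Next is the approach from the carrier side.

>>> {"fn": "drive_tool", "kwargs": {"deltas": [{"gripper": 0,"offset": [-0.001,0.003,0.035],"angular": [0.014,0,0]},{"gripper": 0,"offset": [-0.002,0.003,0.07],"angular": [0.014,0,0]},{"gripper": 0,"offset": [-0.002,0.003,0.07],"angular": [0.014,0,0]},{"gripper": 0,"offset": [-0.002,0.003,0.07],"angular": [0.014,0,0]}]}}

```text
t: 9.05
eef_pos: [0.5161, 0.0818, 0.1062]
tool_rot: [0.24, 0.721, 0.579, -0.295]
contact_force: [1.1, 0.1, 0.2]
gripper_width: 1.002
grasp_force: 0.0
```

```bash
python3 - <<'E'
from station import bot
from h import *
o=bot.get_obs(); state(o)
plan(meas(o),[pose([.5025,.027,.043],78,-45,-.003)])
E
```

```text
t 9.05 tcp [516.1, 81.8, 106.2] grasp [508.1, 44.6, 67.9] tz [-0.148 -0.688 -0.71 ] tx [ 0.156  0.693 -0.704] q [-0.59  0.73  0.07  1.87  0.55  1.18 -1.12] F [1.1 0.1 0.2] w 1.002 gf 0.0
0 off [0.005, -0.002, 0.034] ang [-0.003, -0.006, -0.011] rows 1 -> [510.0, 62.3, 79.1]
```

>>> {"fn": "drive_tool", "kwargs": {"deltas": [{"gripper": 0,"offset": [0.003,-0.001,0.017],"angular": [0,-0.006,-0.011]},{"gripper": 0,"offset": [0.005,-0.002,0.034],"angular": [0,-0.006,-0.011]},{"gripper": 0,"offset": [0.005,-0.002,0.034],"angular": [0,-0.006,-0.011]},{"gripper": 0,"offset": [0.005,-0.002,0.034],"angular": [0,-0.006,-0.011]}]}}

```text
t: 9.45
eef_pos: [0.5102, 0.0642, 0.078]
tool_rot: [0.241, 0.717, 0.582, -0.298]
contact_force: [0.6, -0.1, 0.7]
gripper_width: 0.999
grasp_force: 0.0
```

>>> {"fn": "drive_tool", "kwargs": {"deltas": [{"gripper": 50,"offset": [0,0,0],"angular": [0,0,0]},{"gripper": 80,"offset": [0,0,0],"angular": [0,0,0]},{"gripper": 100,"offset": [0,0,0],"angular": [0,0,0]},{"gripper": 255,"offset": [0,0,0],"angular": [0,0,0]},{"gripper": 255,"offset": [0,0,0],"angular": [0,0,0]}], "grip_force": 65}}

```text
t: 9.95
eef_pos: [0.5105, 0.0645, 0.0784]
tool_rot: [0.241, 0.717, 0.582, -0.298]
contact_force: [0.1, 2.9, 5.8]
gripper_width: 0.573
grasp_force: 67.7
```

>>> {"fn": "drive_tool", "kwargs": {"deltas": [{"gripper": 255,"offset": [0,0,0],"angular": [0,0,0]},{"gripper": 255,"offset": [0,0,0],"angular": [0,0,0]}]}}

```text
t: 10.15
eef_pos: [0.5106, 0.0646, 0.0784]
tool_rot: [0.241, 0.717, 0.582, -0.298]
contact_force: [-0.1, 2.9, 5.2]
gripper_width: 0.582
grasp_force: 67.8
```

```bash
python3 - <<'E'
from station import bot
from h import *
o=bot.get_obs(); state(o); p,R=meas(o)
ty=R.as_matrix()[:,1]; print("ty",ty)
# pair standing: y_p along closing line; heading from tool
h=np.arctan2(-ty[0],ty[1])%np.pi; print(np.degrees(h))
P=np.array([np.cos(h),np.sin(h),0]); z=-P; x=np.array([0,0,1.]); Rp=Ro.from_matrix(np.c_[x,np.cross(z,x),z])
g=p+R.apply([0,0,.054]); M=np.array([.5023,.0258,.043]); M=M+ty*((g-M)@ty)
rel=R.inv().apply(M-p); np.savez("rel.npz",p=rel,R=(R.inv()*Rp).as_quat()); print(fmt(rel),fmt(M))
plan((p,R),[(p+[0,0,.07],R),pose([.535,-.10,.16],77.5,0),pose([.555,-.28,.14],77,45)])
E
```

```text
t 10.15 tcp [510.6, 64.6, 78.4] grasp [502.7, 27.2, 40.2] tz [-0.146 -0.693 -0.706] tx [ 0.145  0.691 -0.708] q [-0.58  0.77  0.08  1.9   0.57  1.12 -1.14] F [-0.1  2.9  5.2] w 0.582 gf 67.8
ty [ 9.78630839e-01 -2.05622928e-01 -9.44838532e-04]
78.13402754906221
[-3.0, -0.0, 53.0] [502.4, 25.8, 43.0]
0 off [-0.05, -0.0, -0.049] ang [0.0, 0.0, 0.0] rows 2 -> [510.6, 64.6, 148.4]
1 off [-0.078, 0.029, 0.032] ang [0.002, 0.501, 0.007] rows 3 -> [522.7, -18.0, 181.2]
1 off [-0.084, 0.029, -0.001] ang [0.002, 0.5, 0.007] rows 3 -> [535.0, -100.0, 214.0]
2 off [-0.105, 0.029, 0.018] ang [-0.002, 0.5, 0.005] rows 3 -> [540.7, -208.5, 196.1]
2 off [-0.104, 0.03, -0.023] ang [-0.002, 0.5, 0.006] rows 3 -> [546.4, -317.2, 178.2]
```

```bash
python3 - <<'E'
from station import optics
from h import *
S=optics.camera_model("scene");D=optics.camera_model("side")
print("scene device base corners, wbox, flux base, box",fmt(ray(S,[[55,195],[120,155],[10,172],[130,195],[55,270],[70,362],[30,350],[130,320]],0)[:,:2]))
print("side device base corners, wbox, flux, box",fmt(ray(D,[[495,90],[600,123],[515,140],[380,106],[290,130]],0)[:,:2]))
# device top: front corner vertical pixel
for z in(.1,.15,.2): print(z,fmt(ray(S,[[120,100],[60,150]],z)[:,:2]), fmt(ray(D,[[508,25],[600,55]],z)[:,:2]))
E
```

```text
scene device base corners, wbox, flux base, box [[487.0, -639.8], [282.0, -593.3], [427.1, -818.5], [441.3, -465.9], [716.8, -467.0], [908.7, -293.3], [904.9, -375.9], [797.3, -247.8]]
side device base corners, wbox, flux, box [[496.7, -663.7], [259.3, -626.9], [396.7, -470.1], [698.2, -459.4], [818.3, -270.9]]
0.1 [[171.5, -635.7], [444.3, -621.9]] [[530.4, -799.7], [311.3, -724.8]]
0.15 [[265.3, -562.9], [516.9, -550.1]] [[503.1, -657.7], [308.3, -591.1]]
0.2 [[359.2, -490.0], [589.6, -478.4]] [[475.7, -515.7], [305.3, -457.4]]
```

>>> {"fn": "drive_tool", "kwargs": {"deltas": [{"gripper": 255,"offset": [-0.012,0,-0.012],"angular": [0,0,0]},{"gripper": 255,"offset": [-0.03,0,-0.03],"angular": [0,0,0]},{"gripper": 255,"offset": [-0.05,0,-0.049],"angular": [0,0,0]},{"gripper": 255,"offset": [-0.05,0,-0.049],"angular": [0,0,0]}]}}

```text
t: 10.55
eef_pos: [0.5113, 0.0634, 0.151]
tool_rot: [0.241, 0.718, 0.582, -0.296]
contact_force: [0.3, 1.3, -3.3]
gripper_width: 0.572
grasp_force: 68.2
```

>>> {"fn": "drive_tool", "kwargs": {"deltas": [{"gripper": 255,"offset": [-0.02,0.007,0.008],"angular": [0,0.125,0.002]},{"gripper": 255,"offset": [-0.039,0.015,0.016],"angular": [0,0.25,0.003]},{"gripper": 255,"offset": [-0.058,0.022,0.024],"angular": [0,0.375,0.005]},{"gripper": 255,"offset": [-0.078,0.029,0.032],"angular": [0.002,0.501,0.007]}]}}

```text
t: 10.95
eef_pos: [0.5218, -0.0193, 0.1802]
tool_rot: [0.121, 0.763, 0.616, -0.151]
contact_force: [0.3, -0.5, -4.5]
gripper_width: 0.573
grasp_force: 75.5
```

>>> {"fn": "drive_tool", "kwargs": {"deltas": [{"gripper": 255,"offset": [-0.021,0.007,0],"angular": [0,0.125,0.002]},{"gripper": 255,"offset": [-0.042,0.015,0],"angular": [0,0.25,0.003]},{"gripper": 255,"offset": [-0.063,0.022,-0.001],"angular": [0,0.375,0.005]},{"gripper": 255,"offset": [-0.084,0.029,-0.001],"angular": [0.002,0.5,0.007]}]}}

```text
t: 11.35
eef_pos: [0.5335, -0.1012, 0.2135]
tool_rot: [-0.001, 0.78, 0.626, 0.0]
contact_force: [0.5, 0.1, -4.8]
gripper_width: 0.572
grasp_force: 75.4
```

```bash
python3 - <<'E'
from station import bot,optics
from h import *
w=optics.read_camera("wrist"); cv2.imwrite("pics/w5.png",w); np.save("w5.npy",optics.camera_model("wrist")["cam_to_world"])
o=bot.get_obs(); state(o); M,Rp=pairnow(o); print(fmt(M))
plan(meas(o),[pose([.555,-.28,.14],77,45)])
cv2.imwrite("pics/w5c.png",w)
E
```

```text
t 11.4 tcp [533.6, -109.7, 214.9] grasp [533.7, -109.5, 160.9] tz [ 0.003  0.003 -1.   ] tx [0.228 0.974 0.003] q [ 0.15  0.37 -0.08  1.95  0.03  0.82 -0.17] F [ 0.2 -6.9 -2.1] w 0.574 gf 75.5
[533.0, -112.4, 161.9]
0 off [-0.1, 0.03, 0.018] ang [0.002, 0.498, -0.001] rows 3 -> [540.0, -213.4, 196.6]
0 off [-0.099, 0.03, -0.021] ang [0.002, 0.498, -0.001] rows 3 -> [546.4, -317.2, 178.2]
```

View pics/w5c.png

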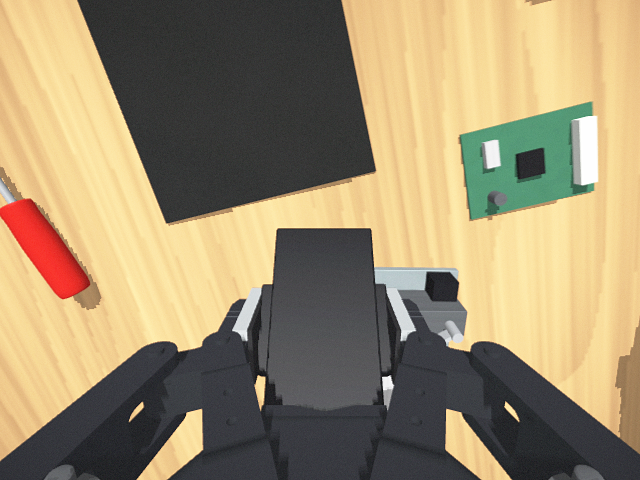

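The carrier is held with its underside towards the camera, but it hides the station in this view. I'll move on to a hover over the bed and refine from the fixed cameras.

```bash
cat >> h.py <<'E'
def inv(M,heading):
    """TCP pose placing the pair inverted, x_p = -heading"""
    h=np.radians(heading); x=-np.array([np.cos(h),np.sin(h),0]); z=np.array([0,0,-1.])
    return tcp_for(M,Ro.from_matrix(np.c_[x,np.cross(z,x),z]))
E
python3 - <<'E'
from station import bot
from h import *
o=bot.get_obs()
plan(meas(o),[inv([.562,-.262,.12],77)])
E
```

```text
0 off [-0.089, 0.031, 0.027] ang [0.002, 0.497, -0.002] rows 3 -> [543.8, -203.1, 187.3]
0 off [-0.092, 0.031, -0.008] ang [0.002, 0.497, -0.001] rows 3 -> [554.1, -296.5, 159.6]
```

>>> {"fn": "drive_tool", "kwargs": {"deltas": [{"gripper": 255,"offset": [-0.022,0.008,0.007],"angular": [0,0.124,0]},{"gripper": 255,"offset": [-0.045,0.016,0.013],"angular": [0,0.248,0]},{"gripper": 255,"offset": [-0.067,0.023,0.02],"angular": [0,0.373,0]},{"gripper": 255,"offset": [-0.089,0.031,0.027],"angular": [0.002,0.497,-0.002]}]}}

```text
t: 11.8
eef_pos: [0.5443, -0.1947, 0.1857]
tool_rot: [-0.123, 0.765, 0.614, 0.151]
contact_force: [-0.4, 0.2, -4.4]
gripper_width: 0.571
grasp_force: 75.5
```

>>> {"fn": "drive_tool", "kwargs": {"deltas": [{"gripper": 255,"offset": [-0.023,0.008,-0.002],"angular": [0,0.124,0]},{"gripper": 255,"offset": [-0.046,0.016,-0.004],"angular": [0,0.248,0]},{"gripper": 255,"offset": [-0.069,0.023,-0.006],"angular": [0,0.373,0]},{"gripper": 255,"offset": [-0.092,0.031,-0.008],"angular": [0.002,0.497,-0.001]},{"gripper": 255,"offset": [-0.092,0.031,-0.008],"angular": [0.002,0.497,-0.001]}]}}

```text
t: 12.3
eef_pos: [0.5531, -0.2932, 0.1533]
tool_rot: [-0.24, 0.725, 0.575, 0.294]
contact_force: [-2.1, 0.4, -4.6]
gripper_width: 0.582
grasp_force: 75.6
```

```bash
python3 - <<'E'
from station import bot,optics
from h import *
w=optics.read_camera("wrist");np.save("w6.npy",optics.camera_model("wrist")["cam_to_world"])
a=optics.read_camera("side"); b=optics.read_camera("scene")
o=bot.get_obs(); state(o); M,Rp=pairnow(o); print(fmt(M),Rp.as_matrix().round(3))
cv2.imwrite("pics/w6.png",w);cv2.imwrite("pics/sd6.png",a);cv2.imwrite("pics/sc6.png",b)
L=np.vstack([cv2.resize(a[100:220,320:480],(400,300)),cv2.resize(b[160:280,120:280],(400,300))])
cv2.imwrite("pics/c6.png",np.hstack([L,cv2.resize(w[0:480,160:480],(400,600))]))
E
```

```text
t 12.45 tcp [556.0, -286.0, 157.9] grasp [563.9, -248.9, 119.5] tz [ 0.146  0.688 -0.711] tx [0.156 0.694 0.703] q [ 0.85  0.77 -0.32  1.62 -0.54  1.16  0.69] F [ 0.4  0.4 -4.4] w 0.575 gf 75.6
[563.3, -251.6, 118.1] [[-0.214 -0.977 -0.006]
 [-0.977  0.214 -0.003]
 [ 0.005  0.006 -1.   ]]
```

View pics/c6.png

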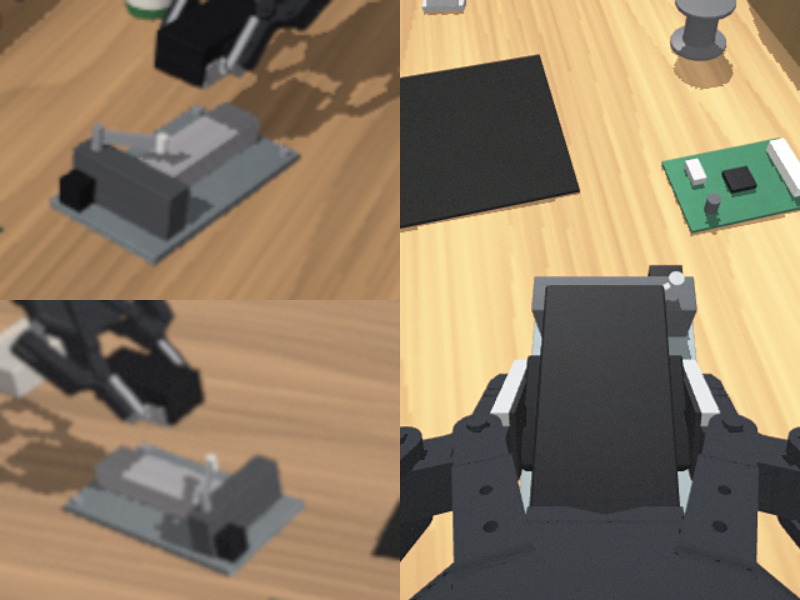

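The wrist view shows the inverted pair held squarely, with the stop block ahead of it. The block's top rear corners are at about wrist px (267,222) and (396,224), and the roller is at the right.

```bash
python3 - <<'E'
from station import bot,optics
from h import *
m=optics.camera_model("wrist"); m=dict(m); m["cam_to_world"]=np.load("w6.npy")
f=lambda q:np.c_[160+(np.float64(q)[:,0]-400)*.8,np.float64(q)[:,1]*.8]
P=ray(m,f([[534,277],[695,280],[534,305]]),.046)[:,:2]; v=P[1]-P[0]; n=np.array([-v[1],v[0]])
print("back corners",fmt(P),"width",np.linalg.norm(v)*1e3,"heading",np.degrees(np.arctan2(n[1],n[0])),"mid",fmt((P[0]+P[1])/2))
S=np.array([.580,-.186,.03]);u=np.array([np.cos(np.radians(77)),np.sin(np.radians(77)),0]);l=np.array([-u[1],u[0],0])
C=[S+u*t+l*s+[0,0,.016] for t in(0,.024) for s in(.045,-.045)]
print("predicted block corners",proj(m,C).round())
# lines in the wrist image
g=cv2.cvtColor(cv2.imread("pics/w6.png"),cv2.COLOR_BGR2GRAY)
L=cv2.createLineSegmentDetector().detect(g)[0][:,0]
for s in L:
    if np.hypot(s[2]-s[0],s[3]-s[1])>10 and 250<(s[0]+s[2])/2<420 and 205<(s[1]+s[3])/2<330: print(s.round(1))
print("side lines z.03/.046")
D=optics.camera_model("side"); g=cv2.cvtColor(cv2.imread("pics/sd6.png"),cv2.COLOR_BGR2GRAY)
for s in cv2.createLineSegmentDetector().detect(g)[0][:,0]:
    if np.hypot(s[2]-s[0],s[3]-s[1])>14 and 338<(s[0]+s[2])/2<442 and 138<(s[1]+s[3])/2<208:
        print(s.round(1),*[(fmt(Q[:,:2]),round(float(np.degrees(np.arctan2(*(Q[1]-Q[0])[[1,0]]))),1)) for Q in [ray(D,s.reshape(2,2),z) for z in(.008,.03,.046)]])
E
```

```text
back corners [[542.4, -156.8], [630.6, -179.1], [539.8, -174.4]] width 91.01637920516032 heading 75.83673468940347 mid [586.5, -167.9]
predicted block corners [[262. 247.]
 [394. 247.]
 [265. 217.]
 [391. 217.]]
[383.9 285.8 400.6 332.3]
[246.4 333.4 263.  285.2]
[370.6 228.  374.4 266.9]
[415.5 328.8 401.  298.6]
[271.6 282.  272.7 269.3]
[397.2 247.7 389.  268. ]
[272.6 268.6 265.3 249.5]
[358.1 211.6 384.4 211.5]
[394.6 221.9 397.2 248. ]
[264.3 249.4 266.8 220.7]
[268.1 220.6 355.6 220.6]
[389.5 274.  392.4 284.6]
[374.1 270.6 374.9 281.9]
[274.3 246.9 275.5 229.4]
[371.9 220.4 359.3 220.8]
[276.9 227.5 368.1 227.5]
[386.9 269.1 375.6 268.9]
[264.  280.7 265.8 263. ]
[395.  265.6 397.5 288.2]
[276.8 241.9 274.8 271.8]
[274.2 279.4 266.9 374.5]
[372.  269.4 369.2 234.4]
[261.3 308.  259.4 320.6]
[379.4 368.1 373.2 284.4]
[269.1 316.9 270.9 286.9]
[398.6 250.9 416.2 299.2]
side lines z.03/.046
[439.9 163.3 380.8 206.7] ([[495.5, -303.3], [535.6, -130.2]], 77.0) ([[486.9, -271.6], [525.4, -105.5]], 77.0) ([[480.7, -248.5], [518.0, -87.6]], 77.0)
[403.8 182.4 387.4 194.7] ([[530.0, -
[... 1160 characters left out ...]
.9, -251.2]], -102.6) ([[513.0, -136.4], [492.3, -228.8]], -102.6)
[380.9 202.3 395.9 192.3] ([[540.7, -141.0], [530.1, -179.7]], -105.4) ([[530.3, -115.9], [520.1, -153.0]], -105.4) ([[522.8, -97.6], [512.8, -133.6]], -105.4)
[383.9 150.4 395.8 142.1] ([[607.0, -289.5], [599.2, -328.7]], -101.2) ([[593.9, -258.4], [586.4, -295.9]], -101.2) ([[584.3, -235.7], [577.1, -272.1]], -101.2)
[418.  159.2 396.9 173.2] ([[536.9, -295.3], [552.7, -233.1]], 75.8) ([[526.7, -263.9], [541.8, -204.2]], 75.8) ([[519.2, -241.1], [533.9, -183.2]], 75.8)
[352.2 150.9 363.3 139.5] ([[660.3, -256.5], [660.4, -304.3]], -89.9) ([[645.0, -226.7], [645.2, -272.6]], -89.9) ([[633.9, -205.1], [634.1, -249.5]], -89.9)
```

```bash
cat >> h.py <<'E'
ST=np.array([.581,-.186,.03]); U=np.array([np.cos(np.radians(77)),np.sin(np.radians(77)),0]); LT=np.array([-U[1],U[0],0])
def stopf(M): d=np.asarray(M)-ST; return fmt([d@U,d@LT,d[2]])
def home(x,z): return inv(ST+x*U+[0,0,z],77)
E
python3 - <<'E'
from station import bot
from h import *
o=bot.get_obs(); print(stopf(pairnow(o)[0]))
plan(meas(o),[home(-.068,.028)])
E
```

```text
[-67.9, 2.5, 88.1]
0 off [-0.043, 0.002, 0.043] ang [-0.015, 0.006, 0.005] rows 2 -> [557.8, -286.7, 97.6]
```

>>> {"fn": "drive_tool", "kwargs": {"deltas": [{"gripper": 255,"offset": [-0.014,0.001,0.014],"angular": [-0.015,0.006,0.005]},{"gripper": 255,"offset": [-0.029,0.002,0.029],"angular": [-0.015,0.006,0.005]},{"gripper": 255,"offset": [-0.043,0.002,0.043],"angular": [-0.015,0.006,0.005]},{"gripper": 255,"offset": [-0.043,0.002,0.043],"angular": [-0.015,0.006,0.005]},{"gripper": 255,"offset": [-0.043,0.002,0.043],"angular": [-0.015,0.006,0.005]}]}}

```text
t: 12.95
eef_pos: [0.5586, -0.2864, 0.0985]
tool_rot: [-0.238, 0.722, 0.576, 0.3]
contact_force: [0.5, -0.0, -3.5]
gripper_width: 0.571
grasp_force: 75.4
```

```bash
python3 - <<'E'
from station import bot
from h import *
o=bot.get_obs(); state(o); M,R=pairnow(o); print(stopf(M),R.as_matrix().round(3))
plan(meas(o),[home(-.068,.0185),home(-.068,.0165)])
E
```

```text
t 12.95 tcp [558.6, -286.4, 98.5] grasp [567.2, -249.2, 60.3] tz [ 0.16   0.689 -0.707] tx [0.156 0.69  0.707] q [ 0.86  0.86 -0.32  1.63 -0.55  1.08  0.74] F [ 0.5 -0.  -3.5] w 0.571 gf 75.4
[-67.5, -0.8, 28.9] [[-0.224 -0.975  0.002]
 [-0.975  0.224  0.   ]
 [-0.001 -0.002 -1.   ]]
0 off [-0.008, -0.001, 0.007] ang [0.002, -0.001, 0.003] rows 1 -> [557.8, -286.7, 88.1]
1 off [-0.001, 0.0, 0.001] ang [-0.0, 0.0, -0.0] rows 1 -> [557.8, -286.7, 86.1]
```

>>> {"fn": "drive_tool", "kwargs": {"deltas": [{"gripper": 255,"offset": [-0.003,0,0.003],"angular": [0,0,0]},{"gripper": 255,"offset": [-0.007,0,0.007],"angular": [0,0,0]},{"gripper": 255,"offset": [-0.0075,0,0.0075],"angular": [0,0,0]},{"gripper": 255,"offset": [-0.0075,0,0.0075],"angular": [0,0,0]}]}}

```text
t: 13.35
eef_pos: [0.5584, -0.2876, 0.0878]
tool_rot: [-0.237, 0.723, 0.576, 0.3]
contact_force: [-0.1, -0.9, -4.1]
gripper_width: 0.575
grasp_force: 75.6
```

>>> {"fn": "drive_tool", "kwargs": {"deltas": [{"gripper": 255,"offset": [-0.0007,0,0.0007],"angular": [0,0,0]},{"gripper": 255,"offset": [-0.0007,0,0.0007],"angular": [0,0,0]}]}}

```text
t: 13.55
eef_pos: [0.5585, -0.2876, 0.0876]
tool_rot: [-0.237, 0.723, 0.576, 0.3]
contact_force: [-3.2, -1.1, 3.9]
gripper_width: 0.569
grasp_force: 76.3
```

```bash
python3 - <<'E'
from station import bot
from h import *
o=bot.get_obs(); state(o); M,R=pairnow(o); print(stopf(M),R.as_matrix().round(3))
E
```

```text
t 13.55 tcp [558.5, -287.6, 87.6] grasp [567.2, -250.4, 49.4] tz [ 0.161  0.688 -0.707] tx [0.157 0.69  0.707] q [ 0.86  0.87 -0.32  1.63 -0.55  1.06  0.75] F [-3.2 -1.1  3.9] w 0.569 gf 76.3
[-68.6, -1.0, 18.0] [[-0.226 -0.974  0.003]
 [-0.974  0.226  0.   ]
 [-0.001 -0.003 -1.   ]]
```

The pair is on the bed, with light contact. I'll slide it forward towards the stop.

>>> {"fn": "drive_tool", "kwargs": {"deltas": [{"gripper": 255,"offset": [0.004,0,0.004],"angular": [0,0,0]},{"gripper": 255,"offset": [0.008,0,0.008],"angular": [0,0,0]},{"gripper": 255,"offset": [0.012,0,0.012],"angular": [0,0,0]},{"gripper": 255,"offset": [0.015,0,0.015],"angular": [0,0,0]},{"gripper": 255,"offset": [0.015,0,0.015],"angular": [0,0,0]}]}}

```text
t: 14.05
eef_pos: [0.5641, -0.2678, 0.0878]
tool_rot: [-0.235, 0.723, 0.576, 0.3]
contact_force: [-0.2, -4.2, 4.8]
gripper_width: 0.575
grasp_force: 76.7
```

>>> {"fn": "drive_tool", "kwargs": {"deltas": [{"gripper": 255,"offset": [0.0014,0,0.0014],"angular": [0,0,0]},{"gripper": 255,"offset": [0.0014,0,0.0014],"angular": [0,0,0]},{"gripper": 255,"offset": [0.0028,0,0.0028],"angular": [0,0,0]},{"gripper": 255,"offset": [0.0028,0,0.0028],"angular": [0,0,0]}]}}

```text
t: 14.45
eef_pos: [0.5647, -0.2652, 0.0878]
tool_rot: [-0.235, 0.723, 0.576, 0.3]
contact_force: [-1.2, -7.6, 7.5]
gripper_width: 0.572
grasp_force: 77.1
```

```bash
python3 - <<'E'
from station import bot
from h import *
o=bot.get_obs(); state(o); M,R=pairnow(o); print(stopf(M),"F along/lat",o["contact_force"]@U,o["contact_force"]@LT,R.as_matrix().round(3))
E
```

```text
t 14.45 tcp [564.7, -265.2, 87.8] grasp [573.6, -228.2, 49.5] tz [ 0.164  0.685 -0.709] tx [0.157 0.692 0.705] q [ 0.84  0.86 -0.33  1.66 -0.56  1.03  0.74] F [-1.2 -7.6  7.5] w 0.572 gf 77.1
[-45.5, -2.2, 18.1] F along/lat -7.719448778016706 -0.540027311757302 [[-0.228 -0.974  0.005]
 [-0.974  0.228 -0.003]
 [ 0.002 -0.006 -1.   ]]
```

>>> {"fn": "drive_tool", "kwargs": {"deltas": [{"gripper": 255,"offset": [0.0014,0,0.0014],"angular": [0,0,0]},{"gripper": 255,"offset": [0.0014,0,0.0014],"angular": [0,0,0]},{"gripper": 255,"offset": [0.0014,0,0.0014],"angular": [0,0,0]}]}}

```text
t: 14.75
eef_pos: [0.5647, -0.265, 0.0878]
tool_rot: [-0.234, 0.724, 0.575, 0.3]
contact_force: [-3.5, -10.6, 10.2]
gripper_width: 0.576
grasp_force: 77.7
```

>>> {"fn": "drive_tool", "kwargs": {"deltas": [{"gripper": 255,"offset": [0.0014,0,0.0014],"angular": [0,0,0]},{"gripper": 255,"offset": [0.0014,0,0.0014],"angular": [0,0,0]},{"gripper": 255,"offset": [0.0014,0,0.0014],"angular": [0,0,0]}]}}

```text
t: 15.05
eef_pos: [0.5646, -0.2649, 0.0879]
tool_rot: [-0.233, 0.725, 0.575, 0.299]
contact_force: [-7.2, -15.6, 12.8]
gripper_width: 0.577
grasp_force: 78.4
```

```bash
python3 - <<'E'
from station import bot
from h import *
o=bot.get_obs(); state(o); M,R=pairnow(o); print(stopf(M),"F along/lat",o["contact_force"]@U,o["contact_force"]@LT,R.as_matrix().round(3))
E
```

```text
t 15.05 tcp [564.6, -264.9, 87.9] grasp [573.6, -228.0, 49.5] tz [ 0.165  0.682 -0.712] tx [0.159 0.694 0.702] q [ 0.84  0.86 -0.33  1.66 -0.56  1.02  0.74] F [ -7.2 -15.6  12.8] w 0.577 gf 78.4
[-45.4, -2.2, 18.1] F along/lat -16.809858133166244 3.461178310083004 [[-0.231 -0.973  0.005]
 [-0.973  0.23  -0.007]
 [ 0.006 -0.006 -1.   ]]
```

>>> {"fn": "drive_tool", "kwargs": {"deltas": [{"gripper": 255,"offset": [-0.0013,0,-0.0022],"angular": [0,0,0]},{"gripper": 255,"offset": [-0.0013,0,-0.0022],"angular": [0,0,0]},{"gripper": 255,"offset": [-0.0013,0,-0.0022],"angular": [0,0,0]}]}}

```text
t: 15.35
eef_pos: [0.5646, -0.2649, 0.0879]
tool_rot: [-0.234, 0.724, 0.575, 0.3]
contact_force: [-2.8, -10.3, 5.1]
gripper_width: 0.569
grasp_force: 77.0
```

```bash
python3 - <<'E'
from station import bot,optics
from h import *
o=bot.get_obs(); state(o); M,R=pairnow(o); print(stopf(M),"F along/lat",o["contact_force"]@U,o["contact_force"]@LT)
a=optics.read_camera("side"); b=optics.read_camera("scene"); w=optics.read_camera("wrist")
cv2.imwrite("pics/c7.png",np.vstack([np.hstack([cv2.resize(a[125:215,335:455],(400,300),interpolation=2),cv2.resize(b[195:285,135:255],(400,300),interpolation=2)]),cv2.resize(w[190:340,130:530],(800,300))]))
E
```

```text
t 15.35 tcp [564.6, -264.9, 87.9] grasp [573.5, -228.0, 49.5] tz [ 0.164  0.684 -0.711] tx [0.159 0.693 0.704] q [ 0.84  0.86 -0.33  1.66 -0.56  1.03  0.74] F [ -2.8 -10.3   5.1] w 0.569 gf 77.0
[-45.4, -2.1, 18.1] F along/lat -10.690987186334993 0.4443175741097607
```

View pics/c7.png

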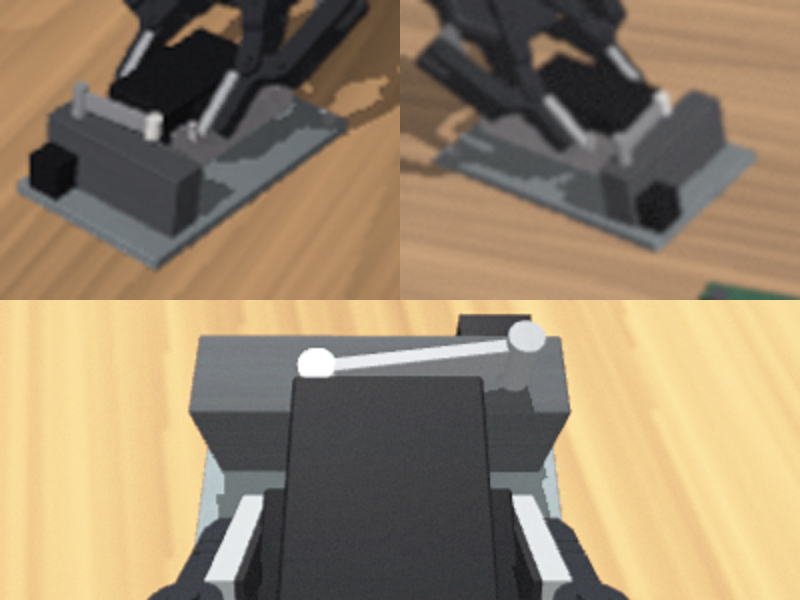

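The pair's end is against the stop with the white roller pressed back. It is centred, and the push is met with about 10 N. I'll relax the push a little, release and retreat.

>>> {"fn": "drive_tool", "kwargs": {"deltas": [{"gripper": 255,"offset": [-0.0004,0,-0.0004],"angular": [0,0,0]},{"gripper": 100,"offset": [-0.0004,0,-0.0004],"angular": [0,0,0]},{"gripper": 85,"offset": [-0.0004,0,-0.0004],"angular": [0,0,0]},{"gripper": 40,"offset": [-0.0004,0,-0.0004],"angular": [0,0,0]},{"gripper": 0,"offset": [-0.0004,0,-0.0004],"angular": [0,0,0]}]}}

```text
t: 16.0
eef_pos: [0.5643, -0.2612, 0.0872]
tool_rot: [-0.237, 0.722, 0.576, 0.3]
contact_force: [-1.0, 1.0, 0.4]
gripper_width: 0.971
grasp_force: 0.0
```

>>> {"fn": "drive_tool", "kwargs": {"deltas": [{"gripper": 0,"offset": [0,0,0],"angular": [0,0,0]},{"gripper": 0,"offset": [0,0,0],"angular": [0,0,0]},{"gripper": 0,"offset": [0,0,0],"angular": [0,0,0]}]}}

```text
t: 16.3
eef_pos: [0.5642, -0.2619, 0.0873]
tool_rot: [-0.237, 0.723, 0.576, 0.3]
contact_force: [0.2, 0.2, -0.1]
gripper_width: 0.997
grasp_force: 0.0
```

>>> {"fn": "drive_tool", "kwargs": {"deltas": [{"gripper": 0,"offset": [0,0,-0.02],"angular": [0,0,0]},{"gripper": 0,"offset": [0,0,-0.055],"angular": [0,0,0]},{"gripper": 0,"offset": [0,0,-0.1],"angular": [0,0,0]},{"gripper": 0,"offset": [0,0,-0.1],"angular": [0,0,0]},{"gripper": 0,"offset": [0,0,-0.1],"angular": [0,0,0]}]}}

```text
t: 16.8
eef_pos: [0.5482, -0.3319, 0.1587]
tool_rot: [-0.236, 0.723, 0.576, 0.3]
contact_force: [0.8, 0.9, -0.2]
gripper_width: 1.001
grasp_force: 0.0
```

```bash
python3 - <<'E'
from station import bot,optics
from h import *
old=cv2.imread("pics/c7.png")
o=bot.get_obs(); state(o)
S=optics.camera_model("scene");D=optics.camera_model("side");W=optics.camera_model("wrist")
a=optics.read_camera("side"); b=optics.read_camera("scene"); w=optics.read_camera("wrist")
for n,i in(("sd8",a),("sc8",b),("w8",w)): cv2.imwrite(f"pics/{n}.png",i)
# white roller and black carrier top (z=.064) in each view
for n,m,i,win in(("side",D,a,(335,125,455,215)),("scene",S,b,(135,195,255,285)),("wrist",W,w,(180,100,470,400))):
    x0,y0,x1,y1=win; c=i[y0:y1,x0:x1]; h=cv2.cvtColor(c,cv2.COLOR_BGR2HSV)
    wh=np.argwhere(cv2.inRange(h,(0,0,200),(180,40,255)))[:,::-1]+[x0,y0]
    if len(wh): print(n,"roller px",len(wh),wh.mean(0).round(1),stopf(ray(m,wh.mean(0),.060)[0]))
    k=cv2.inRange(c,(0,0,0),(62,62,62)); k=cv2.morphologyEx(k,cv2.MORPH_OPEN,np.ones((3,3)))
    nn,l,st,ce=cv2.connectedComponentsWithStats(k)
    for j in range(1,nn):
        if st[j,4]>150:
            p=(np.argwhere(l==j)[:,::-1]+[x0,y0]).astype(np.float32); r=cv2.boxPoints(cv2.minAreaRect(ray(m,p,.064)[:,:2].astype(np.float32)))
            print(n,st[j].tolist(),[stopf([*q,.064])[:2] for q in r])
E
```

```text
t 16.8 tcp [548.2, -331.9, 158.7] grasp [557.0, -294.8, 120.4] tz [ 0.163  0.686 -0.709] tx [0.157 0.691 0.705] q [ 0.9   0.8  -0.3   1.56 -0.53  1.21  0.71] F [ 0.8  0.9 -0.2] w 1.001 gf 0.0
side roller px 2 [380.5 160. ] [-2.9, 12.7, 30.0]
side [33, 10, 44, 30, 759] [[-81.9, 39.0], [-84.5, -17.7], [4.8, -21.7], [7.4, 35.0]]
side [9, 43, 15, 16, 195] [[77.9, 31.6], [46.6, 3.4], [62.5, -14.1], [93.7, 14.2]]
scene roller px 5 [213.6 223.8] [-0.8, 15.6, 30.0]
scene [36, 17, 39, 23, 604] [[-81.3, 15.4], [-81.6, -38.2], [1.6, -38.6], [1.8, 15.0]]
scene [70, 54, 14, 15, 160] [[58.2, -46.1], [39.6, -61.0], [65.9, -93.7], [84.5, -78.8]]
wrist roller px 2922 [345.6 296.3] [-79.6, -15.1, 30.0]
wrist [0, 0, 119, 53, 4901] [[29.6, 104.5], [46.7, 16.0], [102.2, 26.7], [85.1, 115.2]]
wrist [227, 14, 25, 19, 350] [[67.1, -65.9], [50.0, -70.4], [54.4, -87.2], [71.5, -82.7]]
wrist [107, 139, 80, 82, 5071] [[-95.1, 20.8], [-95.0, -28.1], [-42.5, -28.0], [-42.6, 20.8]]
wrist [0, 200, 44, 100, 2383] [[-132.5, 83.6], [-138.8, 64.4], [-87.3, 47.5], [-81.0, 66.7]]
wrist [245, 200, 45, 100, 2549] [[-137.5, -61.4], [-135.3, -83.0], [-81.7, -77.6], [-83.9, -56.0]]
```

```bash
python3 - <<'E'
from station import optics
from h import *
W=optics.camera_model("wrist"); g=cv2.cvtColor(cv2.imread("pics/w8.png"),cv2.COLOR_BGR2GRAY)
P=[ST+x*U+y*LT+[0,0,z] for x,y,z in((-.005,.02,.034),(-.005,-.02,.034),(-.005,.045,.016),(-.005,-.045,.016),(-.005,.045,0),(.019,.045,.016))]
print(proj(W,P).round())
for s in cv2.createLineSegmentDetector().detect(g)[0][:,0]:
    s2=s.reshape(2,2)
    if np.hypot(*(s2[1]-s2[0]))>9 and 230<s2[:,0].mean()<440 and 170<s2[:,1].mean()<330:
        print(s.round(1),*[[stopf(q)[:2] for q in ray(W,s2,z)] for z in(.046,.064)])
E
```

```text
[[294. 194.]
 [352. 194.]
 [262. 208.]
 [384. 208.]
 [265. 219.]
 [265. 182.]]
[423.1 345.6 426.2 298.2] [[-102.9, -60.5], [-73.3, -66.4]] [[-106.3, -55.5], [-79.2, -60.9]]
[362.  183.9 311.7 189.3] [[17.1, -29.7], [11.9, 8.7]] [[3.6, -27.2], [-1.2, 7.9]]
[301.7 194.9 348.3 190. ] [[6.7, 16.1], [11.4, -19.0]] [[-5.9, 14.8], [-1.6, -17.5]]
[361.1 295.6 360.6 313.2] [[-71.7, -24.7], [-83.2, -23.8]] [[-77.7, -22.6], [-88.3, -21.9]]
[384.9 203.  383.2 215.6] [[-0.3, -45.8], [-11.3, -43.7]] [[-12.3, -42.0], [-22.4, -40.0]]
[359.1 281.9 360.7 294.7] [[-62.4, -23.8], [-71.1, -24.5]] [[-69.2, -21.8], [-77.2, -22.4]]
[290.2 282.8 286.4 273.3] [[-63.2, 21.4], [-56.5, 24.3]] [[-69.9, 19.6], [-63.8, 22.2]]
[294.  326.9 292.3 280.7] [[-92.0, 17.7], [-61.7, 20.1]] [[-96.3, 16.2], [-68.5, 18.3]]
[354.4 320.8 296.9 320.5] [[-88.0, -19.7], [-87.9, 16.1]] [[-92.7, -18.1], [-92.6, 14.7]]
[381.4 220.5 378.3 231.1] [[-15.4, -42.1], [-24.1, -39.2]] [[-26.2, -38.6], [-34.1, -35.9]]
[267.7 224.5 263.1 207.8] [[-19.0, 39.6], [-4.8, 44.1]] [[-29.5, 36.3], [-16.5, 40.4]]
[271.3 238.3 268.3 224.6] [[-30.2, 36.2
[... 2087 characters left out ...]
215.6 407.8 273.2] [[-11.3, -46.4], [-56.2, -56.6]] [[-22.4, -42.5], [-63.5, -51.8]]
[355.9 241.9 354.7 201.9] [[-32.8, -23.0], [0.6, -23.5]] [[-42.1, -21.1], [-11.5, -21.5]]
[289.1 158.2 294.7 182.1] [[42.3, 27.3], [18.6, 21.9]] [[26.6, 25.0], [5.0, 20.0]]
[358.1 224.4 358.1 241.9] [[-18.7, -25.1], [-32.8, -24.5]] [[-29.2, -23.0], [-42.1, -22.5]]
[418.2 215.6 456.5 307. ] [[-11.2, -69.1], [-79.1, -84.8]] [[-22.3, -63.3], [-84.5, -77.7]]
[247.3 178.1 249.3 191.9] [[22.3, 58.6], [9.3, 55.7]] [[8.4, 53.6], [-3.5, 51.0]]
[247.6 195.7 250.5 218.1] [[5.9, 56.7], [-13.8, 52.4]] [[-6.7, 51.9], [-24.6, 48.0]]
[411.7 275.7 418.2 293.1] [[-57.9, -58.9], [-69.9, -61.7]] [[-65.1, -54.0], [-76.1, -56.6]]
```

```bash
python3 -c "
from station import bot
print(bot.hand_in())"
```

```text
the job is handed in; nothing more can be done
None
```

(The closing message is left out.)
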